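# Sort two stirring bars by length through gauge slots

## Task

Sort the two white stirring bars by length: along the bench, push the short bar through the narrow gauge slot and the long bar through the wide one, until each lies flat and wholly inside the bay behind its slot. Push them gently, never grip them or lift them off the bench, and leave the flask, the bottle and the carton where they are.

Things in the scene. Friction and masses are not known exactly. Their poses are not given: they have to be found in the camera images.
- short_bar: White stirring bar, straight octagonal rod 45 mm long, 14 mm across flats, about 25 g, lying on the bench. Origin at its middle, 7 mm above the bench; its x axis runs along its length. Starts crossways (along world y, within 0.15 rad) in front of the bays, nearer or farther than the other bar. Pushed, it slides and may turn over its flats, but does not run away.
- long_bar: White stirring bar, straight octagonal rod 80 mm long, 14 mm across flats, about 45 g, lying on the bench. Origin at its middle, 7 mm above the bench; its x axis runs along its length. Starts crossways (along world y, within 0.15 rad) in front of the bays, nearer or farther than the other bar. Pushed, it slides and may turn over its flats, but does not run away.
- short_bar_end1 (a point): Centre of the short bar's end face on its own +x side, 22.5 mm from its middle.
- short_bar_end2 (a point): Centre of the short bar's end face on its own -x side, 22.5 mm from its middle.
- long_bar_end1 (a point): Centre of the long bar's end face on its own +x side, 40 mm from its middle.
- long_bar_end2 (a point): Centre of the long bar's end face on its own -x side, 40 mm from its middle.
- narrow_bay: Fixed steel pen, no top or floor, 126 (y) x 72 (x) x 24 mm high, walls 6 mm. Front wall (-x side, towards the robot; x -36 to -30 mm) has a gauge slot 62 mm wide at y = 0, open at the top and down to the bench. Origin on the bench, mid-pen; x from slot to back wall, y across, z up. Left or right of the other bay, turned up to 0.12 rad. Only the short bar fits crossways.
- wide_bay: Fixed steel pen, no top or floor, 126 (y) x 72 (x) x 24 mm high, walls 6 mm. Front wall (-x side, towards the robot; x -36 to -30 mm) has a gauge slot 98 mm wide at y = 0, open at the top and down to the bench. Origin on the bench, mid-pen; x from slot to back wall, y across, z up. Left or right of the other bay, turned up to 0.12 rad. The long bar fits crossways.
- flask: Stoppered conical glass flask, 80 mm across the foot, 145 mm high, loose, standing to the left of the work. Origin under its centre.
- amber: Amber glass bottle, 64 mm across, 150 mm high, loose, standing to the right of the work. Origin under its centre.
- carton: Cardboard carton 60 x 150 x 55 mm (x, y, z), loose, lying beyond the bays. Origin under its centre.
There are look-alikes about, which are no part of the job. What is shaped like the long_bar but yellow is not meant.

How it is judged (in metres and radians):
At the end, for the whole second after the job is handed in: Short bar in the narrow-slot bay, long bar in the wide-slot bay, each at rest, flat on the bench (middle below 13 mm) and wholly behind the front wall: the middles of both end faces at x above -26 mm in the bay's frame and within the bay's walls (height (world z) of each of short_bar, long_bar below 0.013 m and x of short_bar_end1 in the frame of narrow_bay between -0.026 and 0.036 m and y of short_bar_end1 in the frame of narrow_bay between -0.06 and 0.06 m and x of short_bar_end2 in the frame of narrow_bay between -0.026 and 0.036 m and y of short_bar_end2 in the frame of narrow_bay between -0.06 and 0.06 m and linear speed of each of short_bar, long_bar below 0.01 m/s and x of long_bar_end1 in the frame of wide_bay between -0.026 and 0.036 m and y of long_bar_end1 in the frame of wide_bay between -0.06 and 0.06 m and x of long_bar_end2 in the frame of wide_bay between -0.026 and 0.036 m and y of long_bar_end2 in the frame of wide_bay between -0.06 and 0.06 m); the robot touches nothing.
It fails at once if a stirring bar is lifted (its middle more than 30 mm above the bench) (height (world z) of any of short_bar, long_bar above 0.03 m).
It fails at once if a stirring bar is gripped or pressed hard (more than 15 N from the fingers) (contact force between the fingers and short_bar above 15 N or contact force between the fingers and long_bar above 15 N).
It fails at once if the flask, bottle or carton is moved more than 20 mm (distance of any of flask, amber, carton from where it was at the start of the episode above 0.02 m).
It also fails if it takes over 61 s, if anything falls off the work surface, if the arm or the gripper's body presses on something with over 40 N, if the wrist force passes 120 N, or if a joint passes its speed limit or range.

## Robot

A 7-joint arm with a two-finger parallel gripper is mounted at the origin on the work surface. World frame = base frame: x ahead of the robot, y to its left, z up, the work surface at z = 0. Lengths are in m, angles in degrees, forces in N, time in s.
With the tool pointing down it reaches from about 0.35 to 0.9 m from the base axis. Payload 7.2 kg.
Tool frame: the origin (TCP) lies at the very end of the fingers, on their centre line; the grasp point (between the pads) lies arm.pinch_z behind it (arm.pinch_z is the distance from the TCP to the grasp point, in m); z points along the fingers, y is the direction in which the jaws open and shut (so a half turn about z gives the same grasp; the last joint's range is limited). The gripper opens to 85 mm and grips with 20 to 120 N. Pads are 22 mm wide; open, the fingers measure 114 mm over their backs; the gripper's body (76 mm by 85 mm) begins 54 mm behind the grasp point. The pads swing forward as they close: fully open they stand 13 mm farther back than shut.
Start: joints at [-77.017, 23.554, -0.728, 91.456, 0.321, 64.991, -4.71], TCP at [0.182, 0.598, 0.203] pointing down, gripper open.
Joint ranges: [-169.25, 169.25], [-16.82, 113.86], [-84.01, 82.57], [7.8, 145.47], [-59.2, 239.2], [7.22, 106.19], [-163.78, 163.78]. Speed limits (degrees/s): [136.94, 136.94, 172.46, 172.46, 180, 180, 180].

## Interface

Orientations are given as a 3x3 rotation matrix whose columns are the frame's x, y, z axes.
In Python, from rig import state, read_camera, camera_info, job, arm gives the robot as it stands.
- The arm moves only by the shell command python3 -m handwheel 'ROWS' [OPENING]. ROWS is JSON, a list of rows, each a list of 6 numbers: the shift along the tool's x, y, z in mm, then the turn, a rotation vector about the tool's x, y, z in rad. In form: [[tx, ty, tz, wx, wy, wz], ...]. A call has 1 to 5 rows; each row is the pose to reach, as a shift and turn from the pose commanded when the call began, along the tool's axes at that moment; what a row does not reach only later rows make up. A row lasts 1/8 s, in which the tool goes at most 62.5 mm and 10.7 degrees, less where a joint would pass 70% of its speed; a pose out of reach is approached as far as the arm can. A call with a gripper value outside its range is refused whole. OPENING is the finger opening in mm, from 0 to 85.4, set as the call begins (- or left out, the last holds). The fingers move at their own pace and stop on an object; the grip force is fixed at half the most. Time passes only in rows, so rows that repeat a pose let the fingers close. It gives the time, the measured TCP pose, the force and the opening at its end, in the units of the state.
- state(): the state, without advancing time (a new reading comes with each control period).
- read_camera(name): name is "scene" or "top" or "wrist"; returns the picture (384x512x3 uint8, red, green, blue); there is no depth.
- camera_info(name): a dict with "intrinsics" (3x3 intrinsics, pixels), "pose" (4x4, takes a point from camera to world coordinates). Camera axes: x right, y down, z forward; pixel columns grow to the right and rows downward; lengths in m; the calibration is good to about 2 mm. A picture is of the moment at which its call begins: read the wrist's pose just before it. camera_info takes no time and is no camera call; for the wrist camera it gives the pose at the moment of the call.
- job.finish_job(): hands the job in, once; it reports no verdict.
The state is a dict: "t": time; "joint_positions": joint angles; "qd": joint speeds; "tau": joint torques, N m; "tcp_pos": TCP position; "eef_rot": TCP orientation; "wrist_force": force on the tool from outside, world axes, zero at the start; "torque": the same for the moment, N m; "gripper_width": finger opening in m.
Only numpy, scipy, OpenCV 4.12 (cv2) and the standard library are available. Lean on these libraries where they do the work, as an engineer would, in place of code of your own. Each camera call takes 0.05 s, during which the arm holds its last target. There are 200 camera calls.

## Working session

There is one attempt and no reset: what is moved stays moved. The work goes in short steps, Python scripts to look and compute and a shell command to move; the robot and the scene stay as the last step left them, time stands still between calls to the robot, and variables do not carry over. Pictures are saved under pics/ and viewed, about 8 in all and at most 12, crops included, and the job is handed in when it is done.

```bash
mkdir -p pics
cat > h.py <<'E'
import numpy as np,cv2
from rig import state,read_camera,camera_info,job,arm
def snap(n,name,crop=None,scale=1):
    im=read_camera(n)[:,:,::-1].copy()
    cv2.imwrite('pics/raw_'+name+'.png',im)
    if crop: a,b,c,d=crop; im=im[b:d,a:c]
    im=cv2.resize(im,None,fx=scale,fy=scale,interpolation=cv2.INTER_CUBIC)
    cv2.imwrite('pics/'+name+'.png',im)
def px2w(n,uv,z=0.,ci=None):
    ci=ci or camera_info(n);K=np.array(ci['intrinsics']);T=np.array(ci['pose'])
    d=T[:3,:3]@np.linalg.solve(K,[uv[0],uv[1],1]);o=T[:3,3]
    return (o+d*(z-o[2])/d[2]).round(4)
def w2px(n,p,ci=None):
    ci=ci or camera_info(n);K=np.array(ci['intrinsics']);T=np.array(ci['pose'])
    c=K@(T[:3,:3].T@(np.array(p)-T[:3,3]));return (c[:2]/c[2]).round(1)
E
python3 - <<'E'
from h import *
snap('top','top0',None,1.56); s=state(); print(s['t'],s['tcp_pos'],s['eef_rot'],s['gripper_width'],arm.pinch_z)
print(px2w('top',(0,0)),px2w('top',(511,383)),camera_info('top')['pose'])
E
```

```text
0.05 [0.18147471 0.59752201 0.20258139] [[-9.56864438e-01  2.90534541e-01 -3.58480495e-04]
 [ 2.90534745e-01  9.56863227e-01 -1.52514034e-03]
 [-1.00089146e-04 -1.56350360e-03 -9.99998773e-01]] 0.08575545101491432 0.0187
[1.0639 0.6957 0.    ] [ 0.116  -0.6057  0.    ] [[ 1.81770475e-02 -9.89734468e-01  1.41757816e-01  4.07918594e-01]
 [-9.99833039e-01 -1.82583005e-02  7.27601826e-04  7.17823327e-03]
 [ 1.86812419e-03 -1.41747373e-01 -9.89901102e-01  1.11180846e+00]
 [ 0.00000000e+00  0.00000000e+00  0.00000000e+00  1.00000000e+00]]
```

View pics/top0.png

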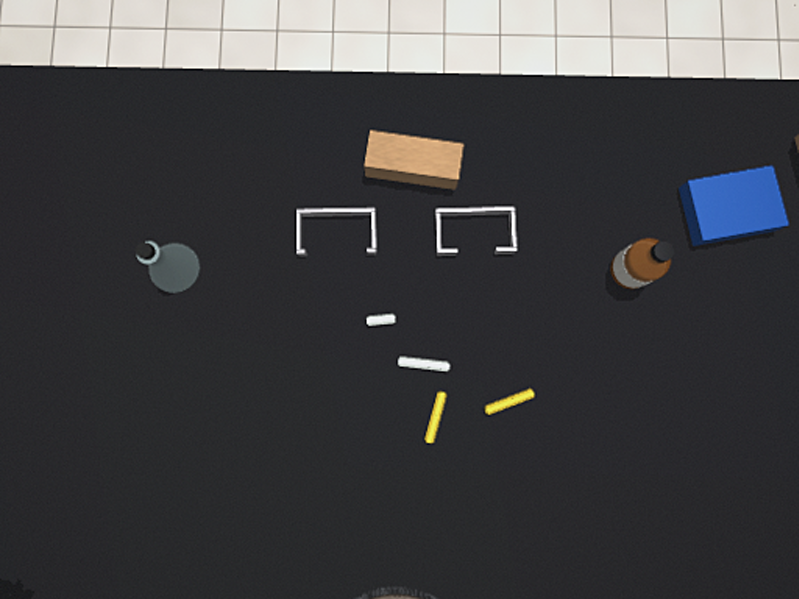

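The wide-slot bay is on the left (337,232) and the narrow one on the right (476,231). The candidates are the short white bar (381,320), the long white bar (424,364) and two yellow decoys (436,417) and (510,402). I choose the white ones and will check them in an enlarged crop.

Run:
```python
from h import *
snap('top','top1',(180,120,350,290),3.5)
im=cv2.imread('pics/raw_top1.png')
hsv=cv2.cvtColor(im,cv2.COLOR_BGR2HSV)
m=((hsv[...,2]>130)&(hsv[...,1]<60)).astype('uint8')
n,l,st,c=cv2.connectedComponentsWithStats(m)
for i in range(1,n):
    if st[i,4]>30 and 120<c[i][1]<290:
        p=np.argwhere(l==i)[:,::-1].astype('float32')
        r=cv2.minAreaRect(p);b=cv2.boxPoints(r)
        print(st[i],c[i].round(1),[px2w('top',q,.012).tolist() for q in b], px2w('top',c[i],.01))
```

```text
[190 133  51  30 313] [215.3 142.8] [[0.7058, 0.1739, 0.012], [0.7081, 0.0477, 0.012], [0.6335, 0.046, 0.012], [0.6312, 0.171, 0.012]] [0.682  0.1095 0.01  ]
[279 132  53  30 350] [303.9 144.3] [[0.7098, -0.0504, 0.012], [0.7159, -0.1801, 0.012], [0.643, -0.1817, 0.012], [0.6369, -0.0531, 0.012]] [ 0.6824 -0.114   0.01  ]
[ 88 155  14  14  57] [ 96.4 162.9] [[0.6168, 0.4276, 0.012], [0.6492, 0.4124, 0.012], [0.6356, 0.3866, 0.012], [0.6033, 0.4018, 0.012]] [0.625  0.4053 0.01  ]
[235 201  19   8 114] [243.6 204.5] [[0.5321, 0.0571, 0.012], [0.5371, 0.0123, 0.012], [0.5217, 0.0106, 0.012], [0.5168, 0.0554, 0.012]] [0.5271 0.0349 0.01  ]
[255 229  34   9 203] [271.1 232.8] [[0.4548, 0.0064, 0.012], [0.4698, 0.005, 0.012], [0.4623, -0.076, 0.012], [0.4473, -0.0744, 0.012]] [ 0.4586 -0.0341  0.01  ]
```

View pics/top1.png

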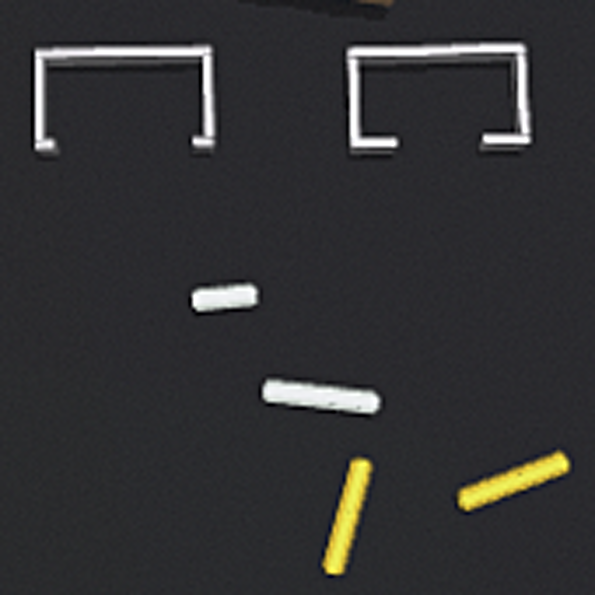

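```bash
cat >> h.py <<'E'
def go(x,y,z,yaw):  # yaw deg of tool y axis measured from world +y (ccw); prints shift in tool mm, wz rad
    s=state();R=np.array(s['eef_rot']);d=R.T@(np.array([x,y,z])-s['tcp_pos'])*1000
    cur=np.degrees(np.arctan2(-R[0,1],R[1,1]))
    print('t',round(s['t'],2),'tcp',np.round(s['tcp_pos'],4),'yaw',cur.round(2),'row',d.round(1),'wz',-np.radians(yaw-cur).round(4),'F',np.round(s['wrist_force'],1),'w',round(s['gripper_width'],4))
E
python3 - <<'E'
from h import *
go(.4586,-.0345,.10,-5.3)
o=np.array([180,120])
f=lambda u,v,z=.024:px2w('top',(o+np.array([u+.5,v+.5])/3.5-.5),z)
for q in [(40,50),(208,48),(41,143),(208,142),(353,50),(522,46),(357,142),(525,138)]: print(q,f(*q))
E
python3 -m handwheel '[[-448,-525,50,0,0,-0.2],[-448,-525,50,0,0,-0.2],[-448,-525,50,0,0,-0.2],[-448,-525,50,0,0,-0.2],[-448,-525,50,0,0,-0.2]]' 85.4
```

```text
t 0.1 tcp [0.1815 0.5976 0.2026] yaw -16.89 row [-448.8 -524.1  103.4] wz -0.2023 F [-0.4  0.   0.6] w 0.0854
(40, 50) [0.7002 0.1693 0.024 ]
(208, 48) [0.7039 0.0496 0.024 ]
(41, 143) [0.6326 0.166  0.024 ]
(208, 142) [0.6355 0.048  0.024 ]
(353, 50) [ 0.7044 -0.0538  0.024 ]
(522, 46) [ 0.7095 -0.1744  0.024 ]
(357, 142) [ 0.6375 -0.0573  0.024 ]
(525, 138) [ 0.6426 -0.1762  0.024 ]
t: 0.72
tcp_pos: [0.3068, 0.3103, 0.1806]
eef_rot: [[-0.996, 0.095, 0.0], [0.095, 0.996, 0.0], [-0.0, 0.0, -1.0]]
wrist_force: [1.4, 0.8, 0.1]
gripper_width: 0.0855
```

```bash
python3 -c "
from h import *
go(.4586,-.0345,.06,-5.3)"
```

```text
t 0.72 tcp [0.3068 0.3103 0.1806] yaw -5.44 row [-183.8 -328.9  120.6] wz -0.0024 F [1.4 0.8 0.1] w 0.0855
```

```bash
python3 -m handwheel '[[-184,-329,121,0,0,0],[-184,-329,121,0,0,0],[-184,-329,121,0,0,0],[-184,-329,121,0,0,0],[-184,-329,121,0,0,0]]' >/dev/null; python3 -c "
from h import *
go(.4586,-.0345,.05,-5.3)"
```

```text
t 1.35 tcp [0.4269 0.0385 0.0849] yaw -5.4 row [-38.4 -69.7  34.9] wz -0.0017 F [0.  1.4 0.3] w 0.0853
```

```bash
python3 -m handwheel '[[-38,-70,20,0,0,0],[-38,-70,35,0,0,0],[-38,-70,35,0,0,0]]' >/dev/null; python3 -c "
from h import *
go(.4586,-.0345,.0,-5.3)
snap('wrist','w1',None,1.5)
c=camera_info('wrist');t=px2w
print(np.round(c['pose'],3).tolist())
for p in [(.4623,.0057,.014),(.4548,-.0752,.014)]: print(w2px('wrist',p,c)*1.5)"
```

```text
t 1.73 tcp [ 0.4566 -0.0349  0.049 ] yaw -5.63 row [-2.1  0.7 49. ] wz -0.0057 F [-0.2  0.3 -0.2] w 0.0856
[[0.097, 0.954, 0.282, 0.384], [0.995, -0.093, -0.027, -0.027], [0.0, 0.284, -0.959, 0.22], [0.0, 0.0, 0.0, 1.0]]
[466.8 306.9]
[301.2 307.5]
```

View pics/w1.png

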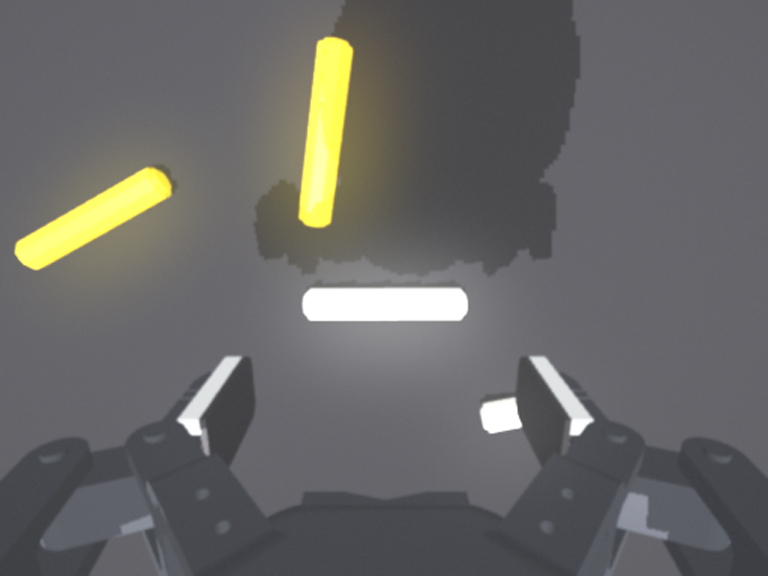

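```bash
python3 -c "
from h import *
s=state();R=np.array(s['eef_rot']);c=camera_info('wrist')
for z in (0,-7,-13,-18): print(z,[(w2px('wrist',s['tcp_pos']+R@(np.array([x,y,z])/1e3),c)*1.5).tolist() for x in(11,-11) for y in (-42.7,42.7)])"
```

```text
0 [[281.25, 307.20000000000005], [491.84999999999997, 307.04999999999995], [284.70000000000005, 356.54999999999995], [488.25, 356.4]]
-7 [[277.20000000000005, 313.35], [495.90000000000003, 313.20000000000005], [280.95000000000005, 364.35], [492.15000000000003, 364.20000000000005]]
-13 [[273.6, 319.04999999999995], [499.79999999999995, 318.9], [277.5, 371.4], [495.59999999999997, 371.25]]
-18 [[270.29999999999995, 324.0], [503.09999999999997, 323.85], [274.5, 377.70000000000005], [498.75, 377.54999999999995]]
```

```bash
python3 -c "
from h import *
im=cv2.imread('pics/raw_w1.png')[220:330,110:270]
cv2.imwrite('pics/w1c.png',cv2.resize(im,None,fx=5,fy=5,interpolation=cv2.INTER_CUBIC))
s=state();R=np.array(s['eef_rot']);c=camera_info('wrist')
for z in (-13,-30,-40,-50): print(z,[((w2px('wrist',s['tcp_pos']+R@(np.array([x,y,z])/1e3),c)-[110,220])*5).round() for x in(11,-11) for y in (-42.7,)])"
```

```text
-13 [array([362., -37.]), array([375., 138.])]
-30 [array([322.,  25.]), array([338., 215.])]
-40 [array([295.,  67.]), array([313., 268.])]
-50 [array([263., 115.]), array([284., 328.])]
```

View pics/w1c.png

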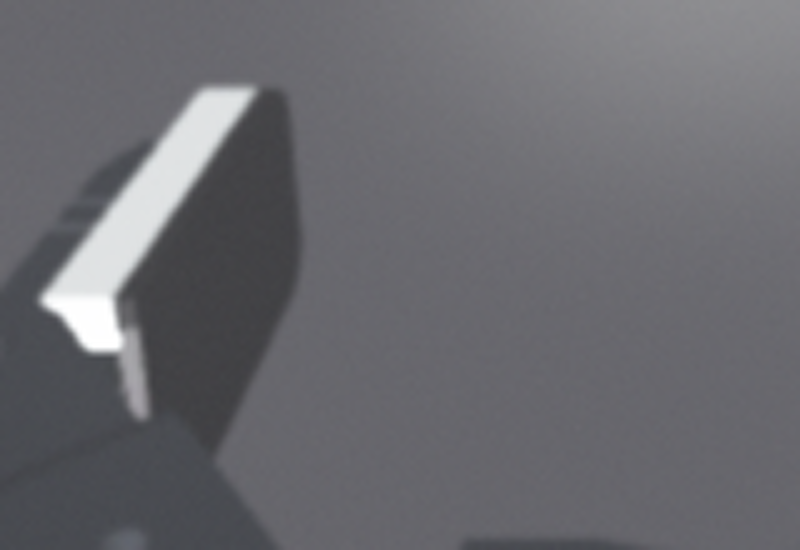

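```bash
python3 -m handwheel '[[-2,0.5,20,0,0,0],[-2,0.5,40,0,0,0],[-2,0.5,49,0,0,0],[-2,0.5,49,0,0,0]]' >/dev/null; python3 -c "
from h import *
go(.4586,-.0345,.0,-5.3)
c=camera_info('scene');p=w2px('scene',(.4586,-.0345,.01),c);print(p)
u,v=map(int,p);snap('scene','s1',(max(u-90,0),max(v-90,0),u+90,v+60),4)"
```

```text
t 2.27 tcp [ 0.4593 -0.032   0.0014] yaw -5.36 row [ 0.4 -2.6  1.4] wz -0.001 F [0.3 0.7 0.5] w 0.0856
[246.9 169.1]
```

View pics/s1.png

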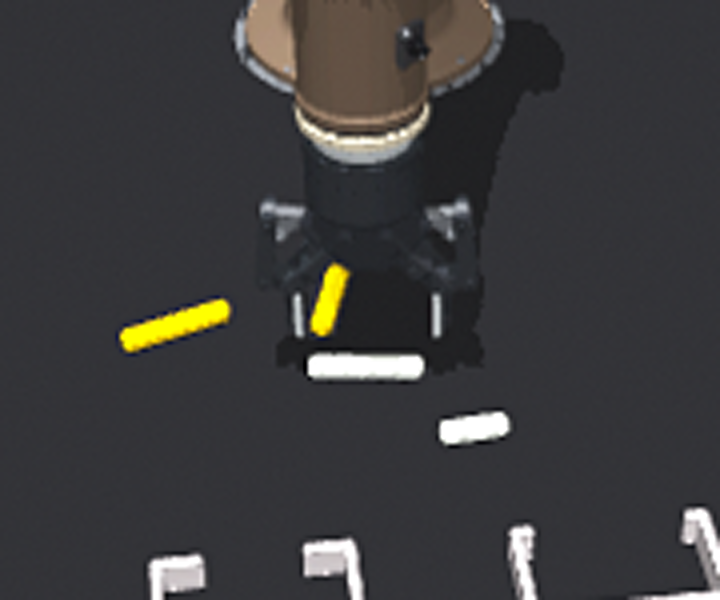

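```bash
python3 -c "
from h import *
s=state();R=np.array(s['eef_rot']);c=camera_info('scene')
for z in (0,-13,-20,-30,-40): print(z,[((w2px('scene',s['tcp_pos']+R@(np.array([x,y,z])/1e3),c)-[156,79])*4).round() for x in(11,-11) for y in (-42.7,42.7)])
print(np.array(s['tcp_pos']))"
```

```text
0 [array([308., 359.]), array([427., 359.]), array([306., 380.]), array([428., 380.])]
-13 [array([307., 346.]), array([428., 346.]), array([305., 367.]), array([428., 367.])]
-20 [array([306., 338.]), array([428., 338.]), array([305., 359.]), array([428., 359.])]
-30 [array([306., 327.]), array([428., 328.]), array([304., 348.]), array([428., 348.])]
-40 [array([305., 316.]), array([428., 317.]), array([303., 338.]), array([428., 338.])]
[ 0.45966505 -0.03226195  0.00177735]
```

```bash
python3 -m handwheel '[[0.5,-2.5,5,0,0,0],[0.5,-2.5,10,0,0,0],[0.5,-2.5,10,0,0,0]]'; python3 -m handwheel '[[0,0,4,0,0,0],[0,0,8,0,0,0],[0,0,8,0,0,0]]';  python3 -c "
from h import *
go(.4586,-.0345,-.03,-5.3)"
```

```text
t: 2.7
tcp_pos: [0.4585, -0.0354, -0.009]
eef_rot: [[-0.995, 0.095, -0.001], [0.095, 0.995, 0.0], [0.001, -0.0, -1.0]]
wrist_force: [0.4, -0.3, 0.3]
gripper_width: 0.0855
t: 3.08
tcp_pos: [0.4585, -0.0353, -0.0171]
eef_rot: [[-0.996, 0.095, -0.001], [0.095, 0.996, -0.0], [0.001, -0.0, -1.0]]
wrist_force: [0.5, 0.3, 0.4]
gripper_width: 0.085
t 3.08 tcp [ 0.4585 -0.0353 -0.0171] yaw -5.43 row [ 0.   0.8 12.9] wz -0.0023 F [0.5 0.3 0.4] w 0.085
```

```bash
for i in 1 2 3; do python3 -m handwheel '[[0,0.2,2,0,0,0],[0,0.2,4,0,0,0],[0,0.2,4,0,0,0]]' | grep -E 'tcp|force'; done; python3 -c "
from h import *
snap('wrist','w2',None,1.5)"
```

```text
tcp_pos: [0.4588, -0.0351, -0.0208]
wrist_force: [-0.5, 0.5, -0.5]
tcp_pos: [0.4587, -0.0349, -0.0249]
wrist_force: [-0.4, 0.1, -0.6]
tcp_pos: [0.4587, -0.0347, -0.0289]
wrist_force: [0.2, 0.7, 0.3]
```

View pics/w2.png

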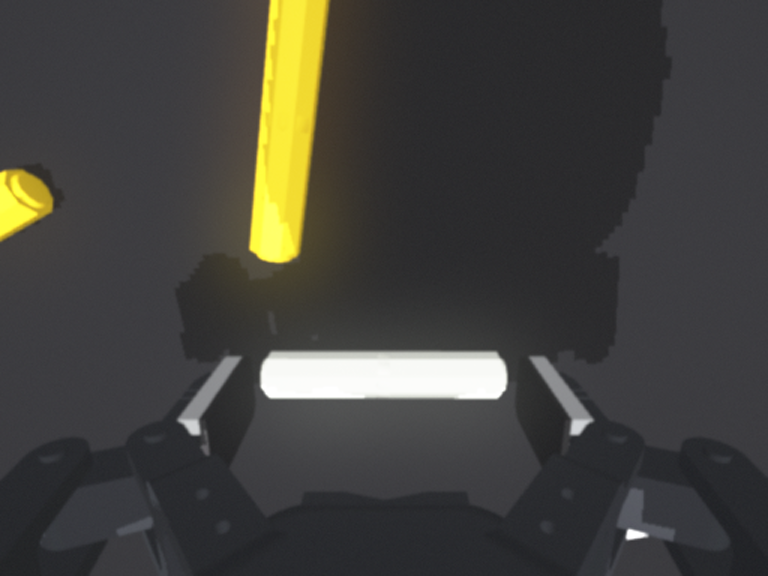

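```bash
python3 -m handwheel '[[0,0,3,0,0,0],[0,0,6,0,0,0],[0,0,6,0,0,0],[0,2,6,0,0,0],[0,6,6,0,0,0]]' | grep -E 'tcp|force'; python3 -m handwheel '[[0,8,0,0,0,0],[0,16,0,0,0,0],[0,25,0,0,0,0],[0,34,0,0,0,0],[0,43,0,0,0,0]]' | grep -E 'tcp|force|width'; python3 -c "
from h import *
snap('wrist','w3',None,1.2);go(.472,.102,-.035,-5.4)"
```

```text
tcp_pos: [0.4595, -0.0286, -0.0347]
wrist_force: [-0.2, -0.1, -0.3]
tcp_pos: [0.4636, 0.0148, -0.0347]
wrist_force: [0.0, -1.1, 0.8]
gripper_width: 0.085
t 5.55 tcp [ 0.4637  0.0162 -0.0347] yaw -5.34 row [-0.2 86.2  0.3] wz 0.001 F [0.2 1.  0.5] w 0.0853
```

View pics/w3.png

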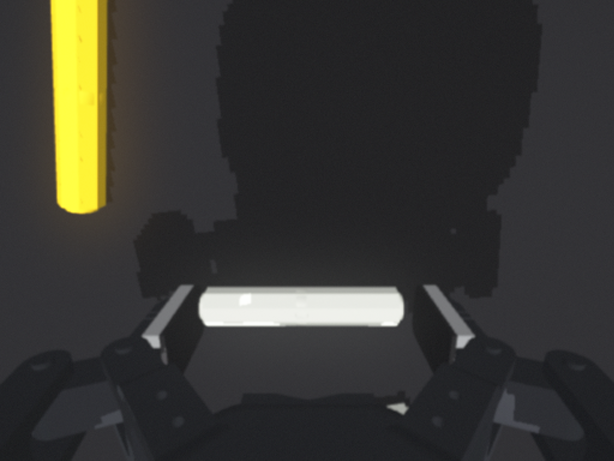

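```bash
python3 -m handwheel '[[0,10,0,0,0,0],[0,20,0,0,0,0],[0,30,0,0,0,0],[0,40,0,0,0,0],[0,50,0,0,0,0]]' | grep -E 'tcp|force'; python3 -m handwheel '[[0,10,0,0,0,0],[0,20,0,0,0,0],[0,29,0,0,0,0],[0,36,0,0,0,0],[0,39,0,0,0,0]]' | grep -E 'tcp|force|width'; python3 -m handwheel '[[0,-1,0,0,0,0],[0,-2,0,0,0,0],[0,-2,-25,0,0,0],[0,-2,-50,0,0,0],[-0,-2,-50,0,0,0]]'; python3 -c "
from h import *
go(.472-.06,.102,-.01,1.8)
snap('wrist','w4')
im=cv2.imread('pics/raw_w4.png');hsv=cv2.cvtColor(im,cv2.COLOR_BGR2HSV)
m=((hsv[...,2]>170)&(hsv[...,1]<50)).astype('uint8');n,l,st,c=cv2.connectedComponentsWithStats(m)
ci=camera_info('wrist')
for i in range(1,n):
    if st[i,4]>200:
        p=np.argwhere(l==i)[:,::-1].astype('float32');r=cv2.minAreaRect(p);b=cv2.boxPoints(r)
        print(st[i],c[i].round(1),[px2w('wrist',q,.010,ci).tolist() for q in b],px2w('wrist',c[i],.01,ci))
"
```

```text
tcp_pos: [0.4683, 0.0646, -0.0347]
wrist_force: [-0.0, -0.5, 0.4]
tcp_pos: [0.472, 0.1032, -0.0347]
wrist_force: [-0.1, -0.2, -0.2]
gripper_width: 0.0856
t: 7.42
tcp_pos: [0.473, 0.1007, 0.0167]
eef_rot: [[-0.995, 0.095, 0.003], [0.095, 0.995, 0.001], [-0.003, 0.001, -1.0]]
wrist_force: [-0.4, -0.2, 0.3]
gripper_width: 0.0855
t 7.42 tcp [0.473  0.1007 0.0167] yaw -5.47 row [60.9 -4.5 26.5] wz -0.1268 F [-0.4 -0.2  0.3] w 0.0855
[ 192  201  129   26 3267] [256.2 213.5] [[0.457, 0.0608, 0.01], [0.4647, 0.1407, 0.01], [0.4817, 0.1401, 0.01], [0.4738, 0.0582, 0.01]] [0.4692 0.1    0.01  ]
[118 237  43  54 659] [137.5 263.2] [[0.5108, -0.0003, 0.01], [0.4731, 0.0273, 0.01], [0.48, 0.0363, 0.01], [0.5184, 0.0091, 0.01]] [0.4971 0.0177 0.01  ]
[353 237  43  54 658] [375.4 263.3] [[0.4959, 0.1562, 0.01], [0.4889, 0.1655, 0.01], [0.5276, 0.1907, 0.01], [0.5354, 0.1812, 0.01]] [0.5124 0.176  0.01  ]
[ 153  278   51   33 1076] [179.6 293.9] [[0.5156, 0.0217, 0.01], [0.5114, 0.0582, 0.01], [0.5307, 0.0584, 0.01], [0.5351, 0.021, 0.01]] [0.5235 0.0416 0.01  ]
```

```bash
python3 -m handwheel '[[38,-2,0,0,0,-0.127],[38,-2,0,0,0,-0.127],[38,-2,0,0,0,-0.127],[38,-2,10,0,0,-0.127],[38,-2,20,0,0,-0.127]]' 40; python3 -c "
from h import *
snap('wrist','w5',None,1.5);go(.435,.1015,-.02,1.8)
s=state();R=np.array(s['eef_rot']);c=camera_info('wrist');w=s['gripper_width']*500
for z in (-20,-25,-30,-35,-40): print(z,[(w2px('wrist',s['tcp_pos']+R@(np.array([x,y,z])/1e3),c)*1.5).round() for x in(11,-11) for y in (-w,w)])"
```

```text
t: 8.1
tcp_pos: [0.4341, 0.1023, -0.0056]
eef_rot: [[-0.999, -0.032, 0.0], [-0.032, 0.999, -0.0], [-0.0, -0.0, -1.0]]
wrist_force: [-0.3, 0.3, 0.0]
gripper_width: 0.0398
t 8.15 tcp [ 0.4333  0.102  -0.0067] yaw 1.83 row [-1.7 -0.6 13.3] wz 0.0006 F [ 0.1  0.5 -1.1] w 0.0402
-20 [array([331., 326.]), array([442., 326.]), array([333., 381.]), array([440., 381.])]
-25 [array([330., 332.]), array([444., 332.]), array([332., 387.]), array([442., 387.])]
-30 [array([328., 338.]), array([446., 338.]), array([330., 395.]), array([443., 395.])]
-35 [array([326., 344.]), array([448., 344.]), array([328., 402.]), array([445., 402.])]
-40 [array([324., 350.]), array([450., 350.]), array([327., 411.]), array([447., 411.])]
```

View pics/w5.png

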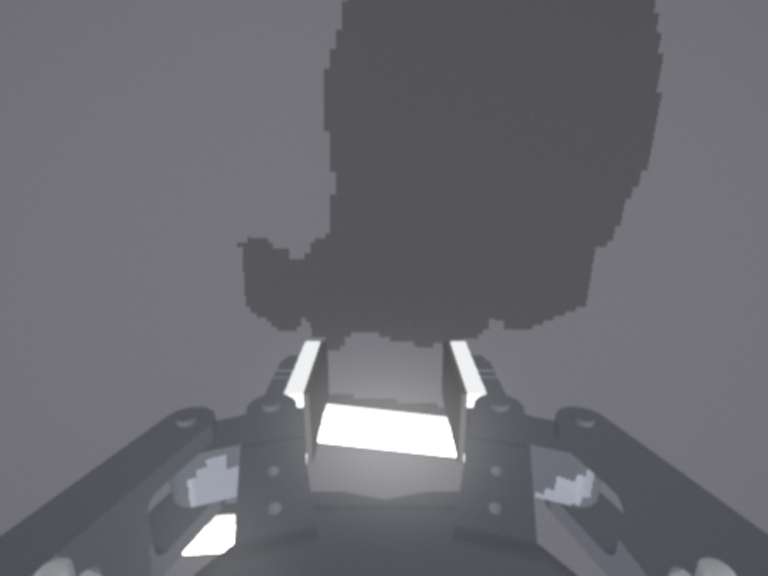

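```bash
python3 -m handwheel '[[-1,-0.5,8,0,0,0],[-1,-0.5,15,0,0,0],[-1,-0.5,19.5,0,0,0],[-1,-0.5,19.5,0,0,0],[-6,-0.5,19.5,0,0,0]]' | grep -E 'tcp|force';python3 -m handwheel '[[-7,0,0,0,0,0],[-14,0,0,0,0,0],[-21,0,0,0,0,0],[-28,0,0,0,0,0],[-36,0,0,0,0,0]]' | grep -E 'tcp|force'; python3 -m handwheel '[[-9,0,0,0,0,0],[-18,0,0,0,0,0],[-27,0,0,0,0,0],[-36,0,0,0,0,0],[-45,0,0,0,0,0]]' | grep -E 'tcp|force'; python3 -c "
from h import *
snap('wrist','w6',(100,150,420,384),2);go(.645,.1073,-.0265,1.8)"
```

```text
tcp_pos: [0.4397, 0.102, -0.0241]
wrist_force: [0.5, -0.2, 0.3]
tcp_pos: [0.4761, 0.1032, -0.0242]
wrist_force: [-0.9, 0.2, -1.0]
tcp_pos: [0.5213, 0.1046, -0.0242]
wrist_force: [-0.4, -0.4, 1.3]
t 10.07 tcp [ 0.5228  0.1047 -0.024 ] yaw 1.84 row [-122.2   -1.3    2.7] wz 0.0007 F [1.3 0.8 1.1] w 0.04
```

View pics/w6.png

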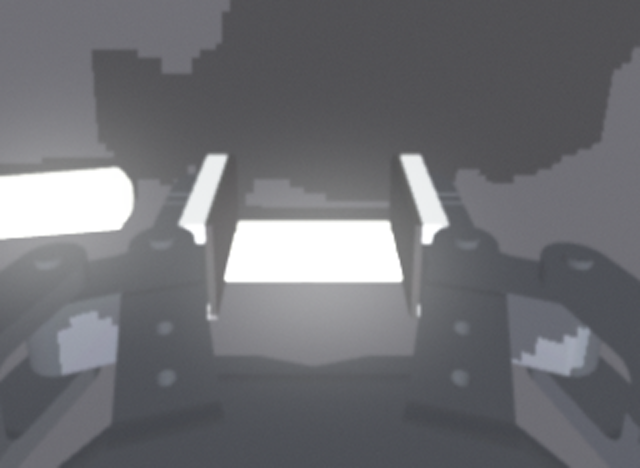

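```bash
python3 -m handwheel '[[-9,0,0,0,0,0],[-18,0,0,0,0,0],[-27,0,0,0,0,0],[-36,0,0,0,0,0],[-45,0,0,0,0,0]]' | grep -E 'tcp|force'; python3 -m handwheel '[[-8,0,0,0,0,0],[-16,0,0,0,0,0],[-24,0,0,0,0,0],[-32,0,0,0,0,0],[-40,0,0,0,0,0]]' | grep -E 'tcp|force'; python3 -c "
from h import *
snap('wrist','w7',(60,130,460,384),2);go(.645,.1073,-.0265,1.8)"
```

```text
tcp_pos: [0.5663, 0.1061, -0.0242]
wrist_force: [-1.5, 0.1, -0.3]
tcp_pos: [0.6062, 0.1073, -0.0242]
wrist_force: [-0.4, 0.4, 0.2]
t 11.38 tcp [ 0.6074  0.1074 -0.0241] yaw 1.84 row [-37.6  -1.3   2.5] wz 0.0008 F [2.6 0.5 0. ] w 0.0401
```

View pics/w7.png

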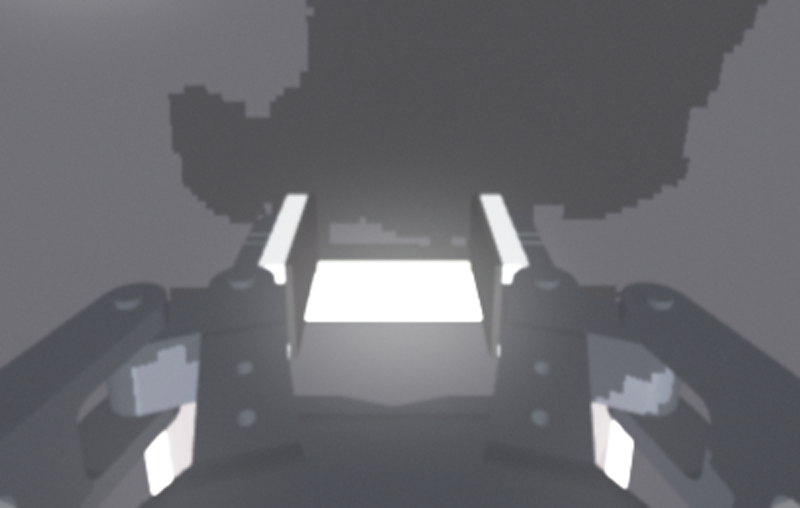

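```bash
python3 -m handwheel '[[-7,0,0,0,0,0],[-14,0,0,0,0,0],[-21,0,0,0,0,0],[-28,0,0,0,0,0],[-34,0,0,0,0,0]]' | grep -E 'tcp|force'; python3 -m handwheel '[[-2,0,0,0,0,0],[-3,0,0,0,0,0],[0,0,0,0,0,0],[8,0,0,0,0,0],[16,0,0,0,0,0]]' | grep -E 'tcp|force'; python3 -m handwheel '[[10,0,0,0,0,0],[30,0,0,0,0,0],[30,0,-30,0,0,0],[30,0,-80,0,0,0],[30,0,-80,0,0,0]]' 56| grep -E 'tcp|force'; python3 -c "
from h import *
import h
go(.527,.035,.03,6)
snap('top','t3')
im=cv2.imread('pics/raw_t3.png');hsv=cv2.cvtColor(im,cv2.COLOR_BGR2HSV)
m=((hsv[...,2]>130)&(hsv[...,1]<60)).astype('uint8');n,l,st,c=cv2.connectedComponentsWithStats(m)
for i in range(1,n):
    if st[i,4]>15 and 120<c[i][1]<290 and 180<c[i][0]<350:
        p=np.argwhere(l==i)[:,::-1].astype('float32');b=cv2.boxPoints(cv2.minAreaRect(p));print(st[i],[px2w('top',q,.012).tolist() for q in b],px2w('top',c[i],.01))
"
```

```text
tcp_pos: [0.6401, 0.1085, -0.0242]
wrist_force: [-0.4, -0.1, 0.7]
tcp_pos: [0.6227, 0.1079, -0.0242]
wrist_force: [-0.7, -0.4, 0.2]
tcp_pos: [0.596, 0.1074, 0.0597]
wrist_force: [0.4, 0.4, -0.6]
t 13.25 tcp [0.596  0.1074 0.0597] yaw 1.84 row [ 71.5 -70.2  29.1] wz -0.0727 F [ 0.4  0.4 -0.6] w 0.056
[218 104   3  40  50] [[0.7829, 0.1064, 0.012], [0.7831, 0.103, 0.012], [0.6814, 0.0959, 0.012], [0.6812, 0.0993, 0.012]] [0.7349 0.1013 0.01  ]
[228 133  13  26 101] [[0.7076, 0.078, 0.012], [0.7081, 0.0477, 0.012], [0.6438, 0.0463, 0.012], [0.6432, 0.0763, 0.012]] [0.6859 0.0546 0.01  ]
[279 132  53  30 352] [[0.7098, -0.0504, 0.012], [0.7159, -0.1801, 0.012], [0.643, -0.1817, 0.012], [0.6369, -0.0531, 0.012]] [ 0.6824 -0.1143  0.01  ]
[224 149   8   6  42] [[0.6661, 0.0869, 0.012], [0.6664, 0.0694, 0.012], [0.6536, 0.069, 0.012], [0.6532, 0.0866, 0.012]] [0.6601 0.0777 0.01  ]
[226 160  10   4  39] [[0.638, 0.0812, 0.012], [0.6384, 0.0586, 0.012], [0.6308, 0.0585, 0.012], [0.6304, 0.0809, 0.012]] [0.6349 0.0696 0.01  ]
[235 201  19   8 113] [[0.5318, 0.0572, 0.012], [0.5372, 0.0123, 0.012], [0.522, 0.0105, 0.012], [0.5167, 0.0553, 0.012]] [0.527  0.0347 0.01  ]
```

```bash
python3 -m handwheel '[[71.5,-70,0,0,0,-0.085],[71.5,-70,0,0,0,-0.085],[71.5,-70,25,0,0,-0.085],[71.5,-70,55,0,0,-0.085],[71.5,-70,55,0,0,-0.085]]'| grep -E 'tcp|force'; python3 -c "
from h import *
go(.527,.0347,-.0275,6.7)
snap('wrist','w8',(60,130,460,384),2)
s=state();R=np.array(s['eef_rot']);c=camera_info('wrist');w=s['gripper_width']*500
for z in (-30,-34,-38): print(z,[((w2px('wrist',s['tcp_pos']+R@(np.array([x,y,z])/1e3),c)-[60,130])*2).round() for x in(11,-11) for y in (-w,w)])"
```

```text
tcp_pos: [0.5216, 0.0344, -0.0017]
wrist_force: [-0.1, -0.6, 1.0]
t 13.93 tcp [ 0.5216  0.0344 -0.0017] yaw 6.72 row [-5.6 -0.3 25.8] wz 0.0003 F [-0.1 -0.6  1. ] w 0.0562
-30 [array([286., 190.]), array([505., 190.]), array([290., 266.]), array([501., 266.])]
-34 [array([283., 197.]), array([508., 197.]), array([288., 274.]), array([503., 274.])]
-38 [array([281., 204.]), array([511., 203.]), array([285., 283.]), array([506., 283.])]
```

View pics/w8.png

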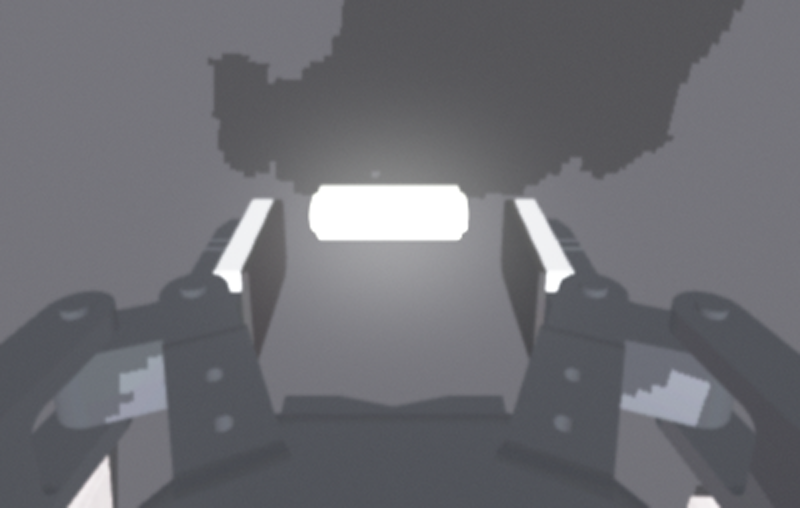

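```bash
python3 -c "
from h import *
print(px2w('wrist',(60+388/2,130+213/2),.009))
"; python3 -m handwheel '[[-5.5,0,8,0,0,0],[-5.5,0,16,0,0,0],[-5.5,0,22,0,0,0],[-5.5,0,26,0,0,0],[-5.5,-4,26,0,0,0]]'| grep -E 'tcp|force'; python3 -m handwheel '[[0,-8,0,0,0,0],[0,-17,0,0,0,0],[0,-27,0,0,0,0],[0,-37,0,0,0,0],[0,-47,0,0,0,0]]'| grep -E 'tcp|force'
cat >> h.py <<'E'
def bars(n,name,z=.010,lo=170,mina=100):
    ci=camera_info(n);snap(n,name)
    im=cv2.imread('pics/raw_'+name+'.png');hsv=cv2.cvtColor(im,cv2.COLOR_BGR2HSV)
    m=((hsv[...,2]>lo)&(hsv[...,1]<50)).astype('uint8');k,l,st,c=cv2.connectedComponentsWithStats(m)
    for i in range(1,k):
        if st[i,4]>mina:
            p=np.argwhere(l==i)[:,::-1].astype('float32');b=cv2.boxPoints(cv2.minAreaRect(p))
            print(st[i],[px2w(n,q,z,ci)[:2].tolist() for q in b],px2w(n,c[i],z,ci)[:2])
E
python3 -c "
from h import *
go(.545,-.126,-.028,6.7)
bars('wrist','w9')"
```

```text
[0.5285 0.0329 0.009 ]
tcp_pos: [0.5301, 0.0315, -0.0255]
wrist_force: [-0.6, -0.2, -0.3]
tcp_pos: [0.536, -0.0162, -0.0252]
wrist_force: [0.8, 0.1, 0.2]
t 15.22 tcp [ 0.536  -0.0162 -0.0252] yaw 6.7 row [   3.9 -110.1    2.9] wz -0.0001 F [0.8 0.1 0.2] w 0.056
[ 221  225   93   33 2929] [[0.5249, -0.0358], [0.5196, 0.0093], [0.5371, 0.0123], [0.5425, -0.0343]] [ 0.5309 -0.012 ]
[167 229  30  47 541] [[0.5542, -0.0627], [0.5267, -0.0553], [0.5287, -0.0478], [0.5564, -0.0549]] [ 0.5417 -0.0548]
[317 229  30  47 552] [[0.5217, 0.0115], [0.518, 0.0186], [0.5432, 0.032], [0.5472, 0.0246]] [0.5328 0.0213]
[120 309  22  29 381] [[0.5803, -0.0859], [0.5789, -0.0746], [0.5976, -0.0745], [0.599, -0.0862]] [ 0.5895 -0.0793]
[371 315  45  27 609] [[0.58, 0.0517], [0.5647, 0.0513], [0.5688, 0.0764], [0.5844, 0.0774]] [0.5765 0.0648]
[122 372  18  12 123] [[0.6301, -0.0871], [0.6196, -0.0785], [0.6243, -0.0751], [0.635, -0.0837]] [ 0.6276 -0.0809]
```

```bash
for i in 1 2; do python3 -m handwheel '[[0,-10,0,0,0,0],[0,-20,0,0,0,0],[0,-30,0,0,0,0],[0,-40,0,0,0,0],[0,-49,0,0,0,0]]'| grep -E 'tcp|force'; done;  python3 -m handwheel '[[0,-7,0,0,0,0],[0,-10,0,0,0,0],[0,-10,0,0,0,0],[0,-6,0,0,0,0]]'| grep -E 'tcp|force'; python3 -c "
from h import *
bars('wrist','w10',mina=700)"; python3 -m handwheel '[[0,0,-25,0,0,0],[0,0,-50,0,0,0],[35,0,-50,0,0,0.076],[35,0,-50,0,0,0.076],[35,0,-50,0,0,0.076]]' 18| grep -E 'tcp|width'; python3 -c "
from h import *
bars('wrist','w11',mina=700);bars('top','t4',.012,130,30)
go(.51,-.1207,-.02,2.35)"
```

```text
tcp_pos: [0.5417, -0.0648, -0.0252]
wrist_force: [0.2, 0.1, -0.4]
tcp_pos: [0.5474, -0.1133, -0.0252]
wrist_force: [0.8, 0.7, -0.3]
tcp_pos: [0.548, -0.1184, -0.0252]
wrist_force: [0.6, 0.5, -0.5]
[ 212  225   92   33 2864] [[0.5374, -0.1424], [0.5322, -0.0979], [0.5496, -0.095], [0.555, -0.1411]] [ 0.5437 -0.1192]
tcp_pos: [0.5139, -0.1222, 0.025]
gripper_width: 0.0181
[238 240  37  27 884] [[0.536, -0.1355], [0.5332, -0.1101], [0.552, -0.1079], [0.555, -0.134]] [ 0.544  -0.1217]
[    0     0   512    51 23715] [[0.9177, 0.6746], [1.0568, 0.6883], [1.0828, -0.6597], [0.943, -0.6509]] [ 1.0062 -0.0087]
[190 133  51  30 313] [[0.7058, 0.1739], [0.7081, 0.0477], [0.6335, 0.046], [0.6312, 0.171]] [0.6815 0.1093]
[279 132  52  30 304] [[0.7098, -0.0504], [0.7159, -0.1791], [0.643, -0.1806], [0.6371, -0.0532]] [ 0.687  -0.1062]
[200 149  32   6 188] [[0.6649, 0.1472], [0.6664, 0.0694], [0.6536, 0.069], [0.6521, 0.1467]] [0.6592 0.1081]
[ 88 155  14  14  57] [[0.6168, 0.4276], [0.6492, 0.4124], [0.6356, 0.3866], [0.6033, 0.4018]] [0.6246 0.4045]
[305 158  12  33  37] [[0.5661, -0.1159], [0.6473, -0.144], [0.6461, -0.1476], [0.5649, -0.1195]] [ 0.6052 -0.1313]
[277 274  88  54 668] [[0.2915, -0.0503], [0.384, -0.0759], [0.3304, -0.2823], [0.2392, -0.2544]] [ 0.332  -0.1758]
[248 360  91  24 554] [[0.1172, 0.0155], [0.1649, 0.0141], [0.1589, -0.1975], [0.1113, -0.1947]] [ 0.1429 -0.103 ]
t 17.8 tcp [ 0.5141 -0.1223  0.0247] yaw 2.43 row [ 4.1  1.8 44.7] wz 0.0015 F [-0.9  0.9 -0.2] w 0.0179
```

```bash
python3 -m handwheel '[[6,2,15,0,0,0],[6,2,30,0,0,0],[6,2,38,0,0,0],[6,2,42,0,0,0],[6,2,44,0,0,0]]'| grep -E 'tcp|force'; python3 -m handwheel '[[0,0,1.5,0,0,0],[0,0,1.5,0,0,0]]'| grep -E 'tcp|force'; python3 -c "
from h import *
go(.651,-.1163,-.021,2.35)
snap('wrist','w12',(150,170,362,330),3.7)
s=state();R=np.array(s['eef_rot']);c=camera_info('wrist');w=s['gripper_width']*500
for z in (-22,-26,-30): print(z,[((w2px('wrist',s['tcp_pos']+R@(np.array([x,y,z])/1e3),c)-[150,170])*3.7).round() for x in(11,-11) for y in (-w,w)])
im=cv2.cvtColor(cv2.imread('pics/raw_w12.png'),cv2.COLOR_BGR2GRAY)
for u in (228,230,232,234,236,238): print(u,im[205:262:3,u])"
```

```text
tcp_pos: [0.5074, -0.121, -0.0194]
wrist_force: [-0.9, -0.1, 0.4]
tcp_pos: [0.5074, -0.1209, -0.0205]
wrist_force: [0.5, 0.7, 1.6]
t 18.68 tcp [ 0.5074 -0.1209 -0.0205] yaw 2.36 row [-143.7   -1.3    0.5] wz 0.0002 F [0.5 0.7 1.6] w 0.018
-22 [array([337., 181.]), array([461., 181.]), array([339., 316.]), array([458., 316.])]
-26 [array([335., 192.]), array([462., 192.]), array([337., 330.]), array([460., 330.])]
-30 [array([334., 204.]), array([464., 204.]), array([336., 344.]), array([461., 344.])]
228 [ 55  52  55  54  53  55  55 139 167 167 167 168 167 167 168 168 169 168
 182]
230 [ 53  54  53  54  53  54  55 140 169 168 166 167 167 168 167 165 156 147
 134]
232 [ 55  53  53  55  53  54  54 140 168 168 166 165 155 146 118  91  75  60
  61]
234 [ 54  53  54  52  56  53  55 132 151 139 109  91  71  54  53  54  54  55
  58]
236 [55 52 54 55 54 55 54 77 66 53 48 50 50 51 50 51 54 53 55]
238 [53 54 54 54 54 54 55 50 50 47 48 48 49 50 52 52 54 56 57]
```

```bash
python3 -m handwheel '[[0,0,1.5,0,0,0],[0,0,3,0,0,0],[0,0,4.5,0,0,0],[-6,0,4.5,0,0,0],[-13,0,4.5,0,0,0]]'| grep -E 'tcp|force'; for i in 1 2; do python3 -m handwheel '[[-7,0,0,0,0,0],[-15,0,0,0,0,0],[-23,0,0,0,0,0],[-31,0,0,0,0,0],[-39,0,0,0,0,0]]'| grep -E 'tcp|force';done; python3 -c "
from h import *
bars('wrist','w13',mina=500)
go(.651,-.1163,-.021,2.35)"
```

```text
tcp_pos: [0.5208, -0.1204, -0.0252]
wrist_force: [0.4, 0.2, -0.6]
tcp_pos: [0.5597, -0.1188, -0.0252]
wrist_force: [0.1, 0.2, 0.1]
tcp_pos: [0.5987, -0.1172, -0.0252]
wrist_force: [-0.1, 0.7, 0.2]
[ 235  261   43   32 1261] [[0.6058, -0.1286], [0.6049, -0.1071], [0.6234, -0.106], [0.6243, -0.1282]] [ 0.6148 -0.1173]
t 20.65 tcp [ 0.5999 -0.117  -0.0251] yaw 2.39 row [-51.1  -1.4  -4. ] wz 0.0007 F [ 1.3  0.5 -0.5] w 0.0178
```

```bash
python3 -m handwheel '[[-6,0,0,0,0,0],[-12,0,0,0,0,0],[-18,0,0,0,0,0],[-24,0,0,0,0,0],[-30,0,0,0,0,0]]'| grep -E 'tcp|force'; python3 -m handwheel '[[-6,0,0,0,0,0],[-12,0,0,0,0,0],[-17,0,0,0,0,0],[-19,0,0,0,0,0],[-19,0,0,0,0,0]]'| grep -E 'tcp|force';  python3 -m handwheel '[[6,0,0,0,0,0],[40,0,0,0,0,0],[60,0,-20,0,0,0],[100,0,-80,0,0,0],[160,0,-120,0,0,0]]'| grep -E 'tcp|force'; python3 -m handwheel '[[80,0,-60,0,0,0],[80,0,-60,0,0,0],[80,0,-60,0,0,0]]'| grep -E 'tcp|force'; python3 -c "
from h import *
bars('top','t5',.012,130,60);snap('top','t6',(180,80,350,215),4.4);print(state()['t'])"
```

```text
tcp_pos: [0.6285, -0.116, -0.0252]
wrist_force: [0.4, -0.5, 1.0]
tcp_pos: [0.6471, -0.1152, -0.0253]
wrist_force: [-0.3, -0.1, 0.1]
tcp_pos: [0.5019, -0.1213, 0.0854]
wrist_force: [0.2, -1.0, 1.4]
tcp_pos: [0.421, -0.1247, 0.1454]
wrist_force: [1.4, 0.1, 0.2]
[    0     0   512    51 23715] [[0.9177, 0.6746], [1.0568, 0.6883], [1.0828, -0.6597], [0.943, -0.6509]] [ 1.0062 -0.0087]
[190 133  51  30 313] [[0.7058, 0.1739], [0.7081, 0.0477], [0.6335, 0.046], [0.6312, 0.171]] [0.6815 0.1093]
[279 132  53  30 348] [[0.7098, -0.0504], [0.7159, -0.1801], [0.643, -0.1817], [0.6369, -0.0532]] [ 0.6818 -0.1137]
[200 149  32   6 188] [[0.6649, 0.1472], [0.6664, 0.0694], [0.6536, 0.069], [0.6521, 0.1467]] [0.6592 0.1081]
[295 148  19   7 114] [[0.6565, -0.0914], [0.672, -0.0913], [0.6728, -0.1365], [0.6574, -0.1365]] [ 0.6644 -0.1131]
23.0
```

View pics/t6.png

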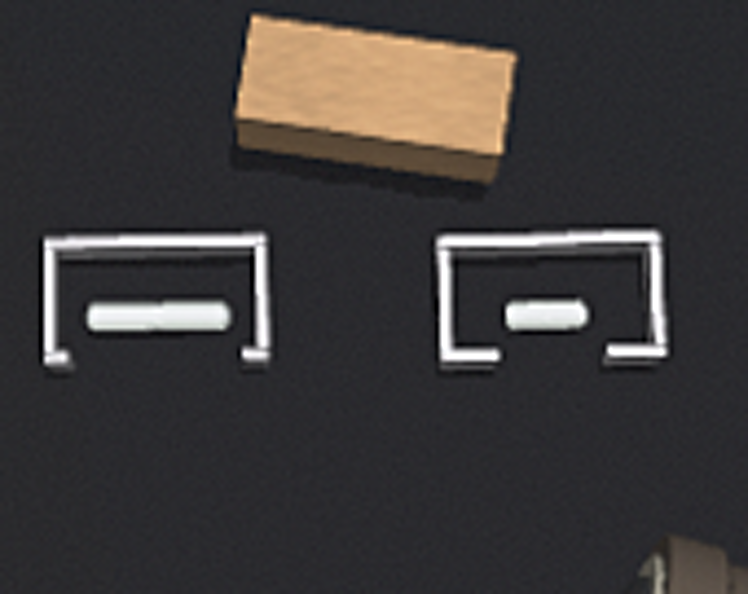

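Both bars lie inside their bays: the long one at (160,316) and the short one at (546,315). The carton is where it was, and the arm is clear.

```bash
python3 -c "
from h import *
job.finish_job()"
```

```text
the job is handed in; nothing more can be done
```

Both bars were pushed into their bays and the job was handed in at about 23 s of the 61 s allowed. No verdict was reported. I slid each bar sideways along its axis with one open finger pad. Then I pushed it through its slot from behind with two fingers: the long bar into the wide (left) bay, the short bar into the narrow (right) bay.

- **Bar positions:** the last top-camera check put both bar middles about 9 mm in front of their bay centres. That leaves about 17 mm of margin to the -26 mm limit, and both bars lie level and well inside the side walls.
- **Arm and forces:** the arm was about 0.15 m above the bench and clear of everything at the end. The wrist force stayed under about 3 N at every reading; the force on the bars themselves is not measured separately.
- **Flask, bottle and carton:** the carton looked unmoved in the last picture and the arm never went near any of the three. I did not re-measure the flask and bottle at the end.
- **Disagreement found:** the pad tips sat about 31–41 mm behind the reported TCP. The description puts the TCP at the very end of the fingers, with at most 13 mm of set-back when open. I set the pushing heights from the camera views and small force-checked descents instead.
- **Pictures:** I viewed 12, the most allowed and more than the 8 planned.

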